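# Load the big nut into the spring-fed nut magazine

### The arm

A 7-joint arm with a two-finger parallel gripper is mounted at the origin on a cart in front of the work surface, level with it; the furniture and walls round the work are solid. World frame = base frame: x ahead of the robot, y to its left, z up, the work surface at z = 0. Lengths are in m, angles in rad, forces in N, time in s.
With the tool pointing down it reaches from about 0.4 to 0.875 m from the base axis. Payload 4.4 kg.
Tool frame: the origin (TCP) lies midway between the tips of the shut fingers; the grasp point (between the pads) lies 19 mm behind it; z points along the fingers, y is the line along which they close (so a half turn about z gives the same grasp; the last joint's range is limited). The gripper opens to 85 mm and grips with 20 to 120 N. Pads are 22 mm wide; open, the fingers measure 114 mm over their backs; the gripper's body (76 mm by 85 mm) begins 54 mm behind the grasp point. The pads swing forward as they close: fully open they stand 13 mm farther back than shut.
Start: joints at [1.042, 0.628, 0.038, 1.517, -0.027, 0.996, -0.02], TCP at [0.29, -0.582, 0.231] pointing down, gripper open.
Joint ranges: [-3.06, 3.06], [-0.37, 2.12], [-1.25, 1.32], [0.18, 2.47], [-1.1, 4.24], [0.23, 1.98], [-2.94, 2.94]. Speed limits (rad/s): [2.57, 2.57, 3.14, 3.14, 3.14, 3.14, 3.14].

### API

Orientations are given as a rotation vector (axis times angle).
In Python, from bench import observe, grab_frame, get_calibration, order, spot_in, masks_of gives the robot as it stands. The module is installed in compiled form; this text tells all that it offers.
- The arm moves only by the shell command python3 -m creep 'ROWS' [OPENING] [FORCE]. ROWS is JSON, a list that holds one entry, the list of rows, each a list of 6 numbers: the shift along the tool's x, y, z in units of 0.25 m (1.0 is 0.25 m), then the turn, a rotation vector about the tool's x, y, z in units of 360 degrees (1.0 is 360 degrees). In form: [[[tx, ty, tz, wx, wy, wz], ...]]. A call has 1 to 5 rows; each row shifts and turns the commanded pose from where the row before left it, along the tool's axes as they then stand; what a row does not reach is not made up. A row lasts 1/10 s, in which the tool goes at most 50 mm and 8.59 degrees, less where a joint would pass 70% of its speed; a pose out of reach is approached as far as the arm can. A call with a number of a shift or a turn outside -1 to 1 is refused whole. A call with a gripper value outside its range is refused whole. OPENING is the opening in per cent of the stroke, from 0 (shut) to 100 (fully open), set as the call begins (- or left out, the last holds). The fingers move at their own pace and stop on an object; FORCE is the grip in N (left out, the last holds). Time passes only in rows, so rows that do not move let the fingers close. It gives the time, the measured TCP pose, the force, the opening and the grip force at its end, in the units of the state.
- observe(): the state, without advancing time (a new reading comes with each control period).
- grab_frame(name): name is "side" or "top" or "wrist"; returns the picture (384x512x3 uint8, red, green, blue); there is no depth.
- get_calibration(name): a dict with "fx", "fy", "cx", "cy" (pixels), "xyz" and "rotation" of the camera in the world. Camera axes: x right, y down, z forward; pixel columns grow to the right and rows downward; lengths in m; the calibration is good to about 2 mm. A picture is of the moment at which its call begins: read the wrist's pose just before it. get_calibration takes no time and is no camera call; for the wrist camera it gives the pose at the moment of the call.
- order.sign_off(): hands the job in; it is judged then, once.
Trained networks look in the newest picture that a camera, given by its name, has taken for a name from the list of things; names that differ only in an ending like _2 or _b are one class to them, and where a whole thing is asked for, a point or a joint stands for the part that bears it (a point fixed in the world has none). Each returns a list of dicts, best first, with "conf" (0 to 1); they miss things now and then, are a little off and sometimes report something else, mostly with a low value. They report only what shows in the picture. A call takes as long as a camera call. They do not tell look-alikes from the thing itself.
- spot_in(camera, thing): "bbox" ([left, top, right, bottom] in pixels, round what is visible of it).
- masks_of(camera, thing): "pixels" (384x512 bool, what is visible of it) and "bbox" ([left, top, right, bottom] in pixels, round what is visible of it).
The state is a dict: "t": time; "joint_pos": joint angles; "qd": joint speeds; "joint_torque": joint torques, N m; "tool_pos": TCP position; "tcp_rot": TCP orientation; "wrist_force": force on the tool from outside, world axes, zero at the start; "wrist_torque": the same for the moment, N m; "opening": finger opening in m; "grip_force": force on a finger pad.
Only numpy, scipy, OpenCV 4.12 (cv2) and the standard library are available. Lean on these libraries where they do the work, as an engineer would, in place of code of your own. Each camera call takes 0.05 s, during which the arm holds its last target. There are 200 camera calls.

### The job

Load the big rusty nut into the small magazine on the bench: lay it flat in the square blue hopper, on top of the brass follower, then pull the follower right back by its red knob so that the nut drops into the track, and let the spring close the follower on it. In the end the nut lies flat on the floor of the track, held against the end stop by the follower, and nothing holds the knob.

Things in the scene. Friction and masses are not known exactly. Their poses are not given: they have to be found in the camera images.
- nut_centre (a point): Centre of the big nut: rusty brown steel, nearly round, 38 to 40 mm across, 22 mm high, 0.1 to 0.2 kg, a hole through it. It lies loose and flat on the table (this point is 11 mm up); grasp it across its outside from above. A grey steel packing block and a rusty bolt standing on its head also stand about and are not wanted. A tall lever punch stands at the table's back left.
- hopper (a point): Centre of the magazine's hopper at rim level, 32 mm above the table: a 60 x 60 mm square inside blue walls 8 mm thick. +x points along the track to the end stop (wall face at x = +30 mm), y across, z up. The shut brass follower fills it 13 mm below the rim (a nut on it stands 9 mm proud); the track's floor is 24 mm below the rim. All round the hopper but the red knob is lower than the rim.
- pull_knob (a point): Middle of the follower's red pull knob: an upright cylinder 22 mm in diameter, from 40 to 74 mm above the table (this point 57 mm). It sits on the follower's tail, 95 mm from the hopper's centre towards the hopper's -x when shut, and moves with the follower. Pinch it from above and pull it level along the hopper's -x.
- follower (a joint): How far the follower is pulled back, m: 0 = shut on the end stop, 0.080 = right back at its travel stop. A damped spring pushes it shut, 2 N at 0 and 6 N at 0.080; let go, it closes in about half a second. The hopper's rear wall holds the nut back, and it drops into the slick track between 0.04 and 0.065. Shut on the nut it reads 0.036 to 0.040.
Things that resemble listed ones, but are neither listed nor needed, are in the scene too. What is shaped like the part that bears nut_centre but orange or turquoise is not meant.

How it is judged:
On the way, in this order (a step that is already met when the one before it is completed fails the run):
1. the nut lies in the hopper on the shut follower (horizontal distance between nut_centre and hopper below 0.02 m and z of nut_centre in the frame of hopper below 0.006 m and value of joint follower below 0.01 m), for 0.1 s.
2. the follower is pulled back (value of joint follower above 0.045 m), for 0.1 s.
At the end, for the whole second after the job is handed in: The nut lies flat on the floor of the track (its centre at least 10 mm below the hopper's rim), touching the end stop to within about 7 mm, with the follower closed on it (0.031 to 0.045 m), at rest (z of nut_centre in the frame of hopper below -0.01 m and x of nut_centre in the frame of hopper between 0.004 and 0.018 m and y of nut_centre in the frame of hopper between -0.016 and 0.016 m and value of joint follower between 0.031 and 0.045 m and linear speed of nut below 0.02 m/s).
It also fails if it takes over 51 s, if anything falls off the work surface, if the arm or the gripper's body presses on something with over 40 N, if the wrist force passes 120 N, or if a joint passes its speed limit or range.

## Working session

There is one attempt and no reset: what is moved stays moved. The work goes in short steps, Python scripts to look and compute and a shell command to move; the robot and the scene stay as the last step left them, time stands still between calls to the robot, and variables do not carry over. Pictures are saved under pics/ and viewed, at most 10 in all, crops included, and the job is handed in when it is done.

```bash
mkdir -p pics
cat > h.py <<'E'
import numpy as np,cv2
from bench import *
from scipy.spatial.transform import Rotation as R
def ray(cam,u,v,z,cal=None):
    c=cal or get_calibration(cam)
    d=np.array(c["rotation"]).reshape(3,3)@[(u-c["cx"])/c["fx"],(v-c["cy"])/c["fy"],1]
    p=np.array(c["xyz"]);return (p+d*(z-p[2])/d[2]).round(4)
def save(n,im,s=1): cv2.imwrite(f"pics/{n}.png",cv2.resize(im[:,:,::-1],None,fx=s,fy=s,interpolation=cv2.INTER_CUBIC))
def todo(x,y,z,yaw=None):
    """tool-frame shift in 0.25 m units, and yaw turn (tool z) in 360deg units, to reach world target"""
    o=observe();r=R.from_rotvec(o["tcp_rot"]);m=r.as_matrix()
    d=m.T@(np.array([x,y,z])-o["tool_pos"])/0.25
    print("t",o["t"],"pos",np.round(o["tool_pos"],4),"shift",d.round(3),"toolx",m[:,0].round(3),"tooly",m[:,1].round(3),"toolz",m[:,2].round(3))
E
python3 - <<'E'
from h import *
a=grab_frame("top");
for th in ("nut_centre","hopper","pull_knob","follower"):
    for d in spot_in("top",th): print(th,round(d["conf"],2),np.round(d["bbox"]))
b=grab_frame("side")
for th in ("nut_centre","pull_knob"):
    for d in spot_in("side",th): print("side",th,round(d["conf"],2),np.round(d["bbox"]))
save("top",a,1.5);save("side",b)
for n in("top","side","wrist"):
    c=get_calibration(n);print(n,c)
todo(0,0,0)
E
```

```text
nut_centre 0.76 [334. 160. 353. 181.]
nut_centre 0.71 [350. 194. 372. 216.]
nut_centre 0.58 [349. 233. 370. 252.]
hopper 0.57 [246. 145. 315. 277.]
pull_knob 0.59 [254. 156. 293. 229.]
follower 0.97 [260. 162. 292. 232.]
side nut_centre 0.63 [269. 159. 280. 174.]
side nut_centre 0.58 [295. 163. 311. 174.]
side nut_centre 0.47 [320. 173. 336. 189.]
side pull_knob 0.58 [233. 180. 294. 215.]
top {'fx': 433.22864975980326, 'fy': 433.22864975980326, 'cx': 255.63816123901876, 'cy': 192.70404695060054, 'xyz': array([ 0.44349517, -0.20624074,  0.8968443 ]), 'rotation': array([-2.15583225,  2.17328183, -0.14259539])}
side {'fx': 465.571179071785, 'fy': 465.571179071785, 'cx': 256.3650588850754, 'cy': 190.03295952977862, 'xyz': array([0.08466612, 0.453724  , 0.71085535]), 'rotation': array([-0.75275338,  2.50920795, -1.21446273])}
wrist {'fx': 320.4930040746787, 'fy': 320.4930040746787, 'cx': 254.0083993135167, 'cy': 190.50749191212375, 'xyz': array([ 0.36364625, -0.54412016,  0.37491517]), 'rotation': array([ 2.42491998, -1.49879829, -0.25032383])}
t 0.4 pos [ 0.2902 -0.5815  0.2312] shift [-0.    -2.599  0.925] toolx [0.895 0.446 0.   ] tooly [ 0.446 -0.895 -0.   ] toolz [-0.  0. -1.]
```

View pics/top.png

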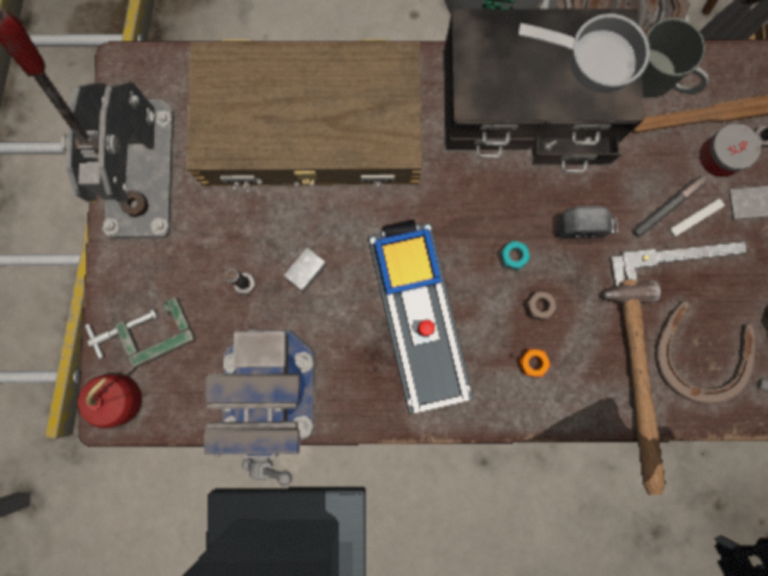

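View pics/side.png

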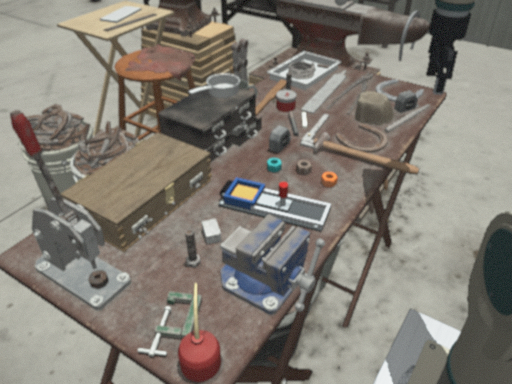

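The top view shows these candidates, in 512-wide pixels:
- Turquoise nut at (343,170).
- Rusty nut at (361,205).
- Orange nut at (360,242).
- A rusty ring on the punch's base at (88,135), which does not lie on the table.

The rusty one at (361,205) fits: it is brown and lies loose on the table. The hopper is at about (272,174) and the red knob at (284,218), so hopper +x points up-left in the picture.

```bash
sed -i 's/np.array(c\["rotation"\]).reshape(3,3)/R.from_rotvec(c["rotation"]).as_matrix()/' h.py
python3 - <<'E'
from h import *
a=grab_frame("top");save("crop",a[130:270,230:400],4)
hsv=cv2.cvtColor(a,cv2.COLOR_RGB2HSV)
def comp(lo,hi,box):
    m=cv2.inRange(hsv,lo,hi);k=np.zeros_like(m);l,t,r,b=box;k[t:b,l:r]=m[t:b,l:r]
    return k
roi=(240,140,320,280)
bl=comp((100,120,50),(130,255,255),roi);ye=comp((18,90,90),(35,255,255),roi)
rd=comp((0,150,90),(6,255,255),roi)|comp((172,150,90),(180,255,255),roi)
rb=cv2.minAreaRect(cv2.findNonZero(bl));ry=cv2.minAreaRect(cv2.findNonZero(ye))
print(rb,ry)
H=ray("top",*rb[0],.032);print("hopper rim",H,"follower",ray("top",*ry[0],.019))
P=[ray("top",*p,.032) for p in cv2.boxPoints(rb)];print([np.linalg.norm(P[i]-P[i-1]).round(4) for i in range(4)],P)
k=cv2.minAreaRect(cv2.findNonZero(rd));K=ray("top",*k[0],.072);print("knob",k,K,np.linalg.norm((K-H)[:2]),np.degrees(np.arctan2(*(H-K)[1::-1])))
for d in masks_of("top","nut_centre"):
    r=cv2.minAreaRect(cv2.findNonZero(d["pixels"].astype(np.uint8)));print(d["conf"],r,ray("top",*r[0],.02),a[d["pixels"]].mean(0))
b=grab_frame("side");s=[d for d in masks_of("side","nut_centre")]
for d in s: 
    r=cv2.minAreaRect(cv2.findNonZero(d["pixels"].astype(np.uint8)));print("side",d["conf"],ray("side",*r[0],.014),b[d["pixels"]].mean(0))
E
```

```text
((271.244384765625, 173.55897521972656), (38.22611618041992, 38.001258850097656), 77.00537872314453) ((271.5645751953125, 173.94662475585938), (28.332298278808594, 28.25734519958496), 77.00537872314453)
hopper rim [ 0.5868 -0.2484  0.032 ] follower [ 0.5881 -0.2496  0.019 ]
[np.float64(0.078), np.float64(0.0774), np.float64(0.0783), np.float64(0.0767)] [array([ 0.6166, -0.2024,  0.032 ]), array([ 0.6338, -0.2779,  0.032 ]), array([ 0.5572, -0.294 ,  0.032 ]), array([ 0.5404, -0.2192,  0.032 ])]
knob ((283.5, 218.5), (9.0, 9.0), 90.0) [ 0.4933 -0.2686  0.072 ] 0.09565714819081737 12.190975074238581
0.61 ((342.0769348144531, 170.1153564453125), (17.47305679321289, 19.969207763671875), 56.3099365234375) [ 0.595  -0.3947  0.02  ] [ 53.55511811 128.04330709 124.96062992]
0.51 ((355.5, 241.0), (18.0, 21.0), 90.0) [ 0.4499 -0.4171  0.02  ] [175.99295775 102.18661972  27.86971831]
0.5 ((360.0, 203.0), (18.0, 20.0), 90.0) [ 0.5268 -0.4291  0.02  ] [109.34432234  91.89377289  80.6996337 ]
side 0.62 [ 0.5231 -0.4258  0.014 ] [106.73544974  96.33333333  87.91005291]
side 0.52 [ 0.5925 -0.3919  0.014 ] [ 59.10526316 127.73684211 125.66666667]
side 0.45 [ 0.4444 -0.4137  0.014 ] [169.63679245 108.20754717  69.58962264]
```

View pics/crop.png

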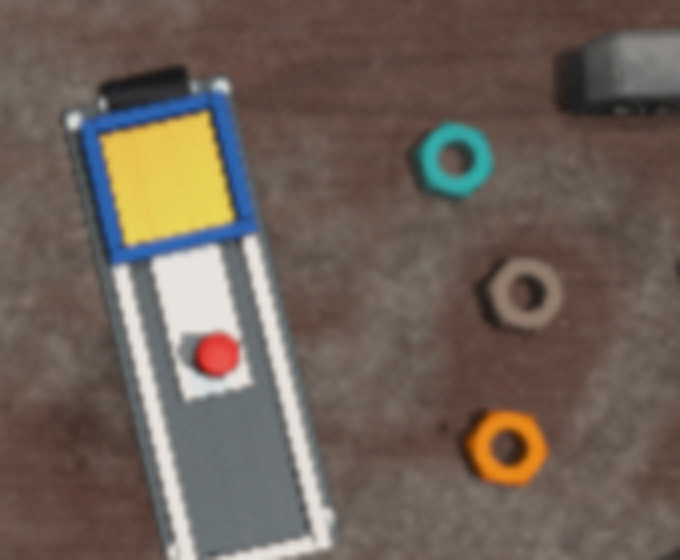

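The crop confirms it: the brown nut is at crop (524,293), i.e. (361,203), between turquoise (455,160) and orange (508,448). Both cameras put it at about (0.525,-0.427). The hopper is at (0.587,-0.248) with yaw about 12.2°, and the measured knob distance of 95.7 mm agrees with the 95 mm given. I'll turn the tool so its y runs along the hopper's y, which is +14.3° about tool z.

```bash
python3 -m creep '[[[0,0,0,0,0,0.02],[0,0,0,0,0,0.02],[0,0,0,0,0,0]]]' 100 40; python3 -c "
from h import *
todo(.525,-.428,.12)"
```

```text
t: 0.9
tool_pos: [0.2903, -0.5816, 0.2313]
tcp_rot: [3.124, 0.331, -0.0]
wrist_force: [0.1, 0.5, -0.9]
opening: 0.0852
grip_force: 0.0
t 0.9 pos [ 0.2903 -0.5816  0.2313] shift [ 1.047 -0.404  0.445] toolx [ 0.978  0.21  -0.   ] tooly [ 0.21  -0.978  0.   ] toolz [-0. -0. -1.]
```

```bash
python3 -m creep '[[[0.17,-0.067,0.07,0,0,0],[0.17,-0.067,0.07,0,0,0],[0.17,-0.067,0.07,0,0,0],[0.17,-0.067,0.07,0,0,0],[0.17,-0.067,0.07,0,0,0]]]' >/dev/null;  python3 -m creep '[[[0.19,-0.069,0.09,0,0,0],[0,0,0,0,0,0],[0,0,0,0,0,0]]]'
python3 - <<'E'
from h import *
todo(.525,-.428,.12)
c=get_calibration("wrist");a=grab_frame("wrist");save("w1",a)
for d in masks_of("wrist","nut_centre"):
    r=cv2.minAreaRect(cv2.findNonZero(d["pixels"].astype(np.uint8)));print(d["conf"],r,ray("wrist",*r[0],.018,c),a[d["pixels"]].mean(0).round())
E
```

```text
t: 1.7
tool_pos: [0.5202, -0.429, 0.1225]
tcp_rot: [-3.122, -0.341, 0.001]
wrist_force: [-0.6, -0.1, 0.1]
opening: 0.0855
grip_force: 0.0
t 1.7 pos [ 0.5202 -0.429   0.1225] shift [0.019 0.    0.01 ] toolx [ 0.976  0.216 -0.001] tooly [ 0.216 -0.976 -0.002] toolz [-0.001  0.001 -1.   ]
0.76 ((235.262451171875, 82.98869323730469), (50.847145080566406, 58.17218017578125), 2.726311206817627) [ 0.5959 -0.3975  0.018 ] [ 58. 183. 182.]
0.66 ((259.5, 180.5), (49.0, 45.0), 90.0) [ 0.5267 -0.4315  0.018 ] [110.  97.  85.]
0.65 ((226.5, 258.0), (48.0, 43.0), 90.0) [ 0.4506 -0.4189  0.018 ] [195. 118.  37.]
```

View pics/w1.png

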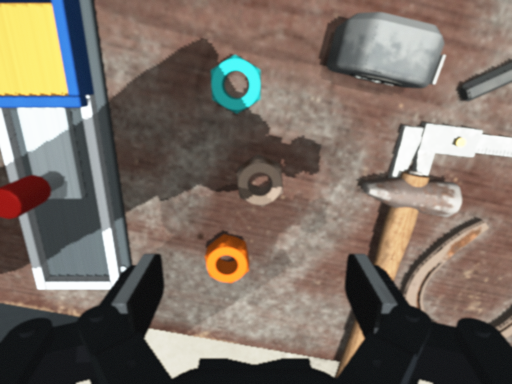

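The rusty nut is at (261,183) between the fingers, with turquoise at (236,83) and orange at (227,260) clear of both finger paths. The estimate is (0.526,-0.430). Descending to grip.

```bash
python3 -m creep '[[[0.021,0.009,0.1,0,0,0],[0,0,0.15,0,0,0],[0,0,0.15,0,0,0],[0,0,0.066,0,0,0],[0,0,0,0,0,0]]]' ; python3 -m creep '[[[0,0,0,0,0,0],[0,0,0,0,0,0],[0,0,0,0,0,0],[0,0,0,0,0,0],[0,0,0,0,0,0]]]' 0 50;python3 -m creep '[[[0,0,0,0,0,0],[0,0,0,0,0,0],[0,0,0,0,0,0]]]'; python3 -c "
from h import *
todo(.5868,-.2484,.1)"
```

```text
t: 2.3
tool_pos: [0.5221, -0.4322, 0.0051]
tcp_rot: [-3.122, -0.329, 0.006]
wrist_force: [0.1, 0.8, 0.2]
opening: 0.0855
grip_force: 0.0
t: 2.8
tool_pos: [0.5257, -0.4328, 0.0091]
tcp_rot: [3.122, 0.332, 0.003]
wrist_force: [-0.8, 0.7, 5.3]
opening: 0.0347
grip_force: 49.4
t: 3.1
tool_pos: [0.5257, -0.4328, 0.0091]
tcp_rot: [3.122, 0.332, 0.003]
wrist_force: [-1.6, 0.5, 5.8]
opening: 0.0347
grip_force: 49.4
t 3.1 pos [ 0.5257 -0.4328  0.0091] shift [ 0.395 -0.669 -0.364] toolx [0.978 0.21  0.002] tooly [ 0.21  -0.978  0.002] toolz [ 0.002 -0.002 -1.   ]
```

```bash
python3 -m creep '[[[0,0,-0.12,0,0,0],[0,0,-0.15,0,0,0],[0.08,-0.13,-0.1,0,0,0],[0.08,-0.14,0,0,0,0],[0.08,-0.14,0,0,0,0]]]' ; python3 -m creep '[[[0.08,-0.14,0,0,0,0],[0.075,-0.12,0,0,0,0],[0,0,0,0,0,0],[0,0,0,0,0,0]]]'
python3 - <<'E'
from h import *
todo(.5868,-.2484,.033)
c=get_calibration("wrist");a=grab_frame("wrist");save("w2",a)
b=grab_frame("side");save("s2",b[130:230,190:330],4)
E
```

```text
t: 3.6
tool_pos: [0.563, -0.3185, 0.1016]
tcp_rot: [3.123, 0.33, 0.005]
wrist_force: [-0.2, 0.4, -0.3]
opening: 0.0343
grip_force: 50.5
t: 4.0
tool_pos: [0.5868, -0.2461, 0.1001]
tcp_rot: [3.123, 0.336, 0.001]
wrist_force: [-0.6, -1.6, -2.2]
opening: 0.0345
grip_force: 50.6
t 4.0 pos [ 0.5868 -0.2461  0.1001] shift [-0.002  0.009  0.268] toolx [0.977 0.213 0.001] tooly [ 0.213 -0.977  0.   ] toolz [ 0.001 -0.    -1.   ]
```

View pics/w2.png

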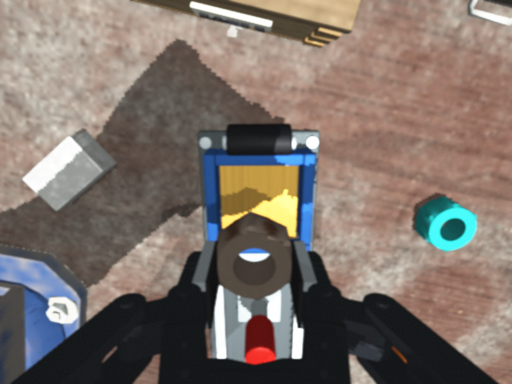

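View pics/s2.png

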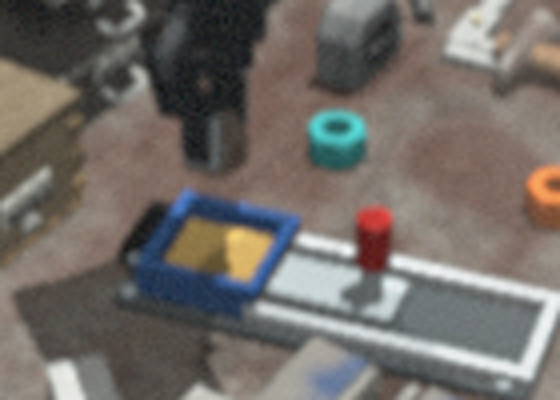

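The nut is level in the fingers at (255,262). The hopper rim's front corners are about (204,152) and (317,152), and the yaw matches. I'll check the alignment numerically.

Run:
```python
from h import *
c=get_calibration("wrist")
print("nut",ray("wrist",254.5,260,.110,c))
a,b=ray("wrist",204,152,.032,c),ray("wrist",317,152,.032,c);print(a,b,np.linalg.norm(a-b),np.degrees(np.arctan2(*(a-b)[1::-1]))-90)
n=(a-b)/np.linalg.norm(a-b);f=np.array([n[1],-n[0],0]);print("hopper",(a+b)/2-f*.038)
```

```text
nut [ 0.5871 -0.2486  0.11  ]
[ 0.6148 -0.2082  0.032 ] [ 0.6307 -0.2823  0.032 ] 0.07578667429040543 12.110597767654426
hopper [ 0.58559571 -0.25322238  0.032     ]
```

```bash
python3 -m creep '[[[-0.008,0.014,0.08,0,0,0],[0,0,0.09,0,0,0],[0,0,0.07,0,0,0],[0,0,0.026,0,0,0],[0,0,0,0,0,0]]]' ; python3 -m creep '[[[0,0,0,0,0,0],[0,0,0,0,0,0]]]';  python3 -m creep '[[[0,0,0,0,0,0],[0,0,0,0,0,0],[0,0,0,0,0,0],[0,0,0,0,0,0]]]' 60;python3 -m creep '[[[0,0,-0.1,0,0,0],[0,0,-0.15,0,0,0],[-0.1,0,-0.1,0,0,0],[-0.15,0,0,0,0,0],[0,0,0,0,0,0]]]'
python3 - <<'E'
from h import *
a=grab_frame("wrist");save("w3",a)
b=grab_frame("side");save("s3",b[130:230,190:330],4)
todo(.4933,-.2686,.044)
E
```

```text
t: 4.6
tool_pos: [0.5837, -0.2525, 0.0322]
tcp_rot: [-3.124, -0.328, 0.003]
wrist_force: [0.0, -1.0, -0.3]
opening: 0.0342
grip_force: 50.6
t: 4.8
tool_pos: [0.5856, -0.252, 0.0341]
tcp_rot: [3.123, 0.331, 0.003]
wrist_force: [0.9, 0.2, -1.0]
opening: 0.0342
grip_force: 50.6
t: 5.2
tool_pos: [0.5851, -0.2513, 0.0333]
tcp_rot: [3.124, 0.332, 0.001]
wrist_force: [1.0, -0.4, -0.2]
opening: 0.0514
grip_force: 0.0
t: 5.7
tool_pos: [0.5182, -0.2667, 0.1214]
tcp_rot: [3.125, 0.324, -0.007]
wrist_force: [0.6, 0.4, 0.6]
opening: 0.0511
grip_force: 0.0
t 5.8 pos [ 0.5232 -0.265   0.1209] shift [-0.12  -0.011  0.308] toolx [0.978 0.208 0.   ] tooly [ 0.208 -0.978  0.   ] toolz [ 0. -0. -1.]
```

View pics/w3.png

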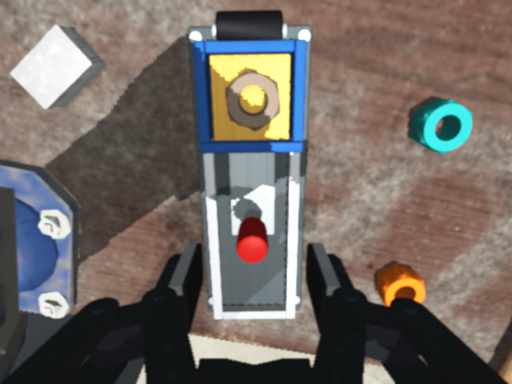

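The nut lies flat in the hopper at (252,98), well centred, and the knob top is at (253,248).

Run:
```python
from h import *
c=get_calibration("wrist");a=grab_frame("wrist");hsv=cv2.cvtColor(a,cv2.COLOR_RGB2HSV)
m=(cv2.inRange(hsv,(0,170,60),(5,255,255))|cv2.inRange(hsv,(172,170,60),(180,255,255)));m[:200]=0;m[270:]=0;m[:,:225]=0;m[:,285:]=0
x,y,w,h=cv2.boundingRect(m);print(x,y,w,h)
print("knob top",ray("wrist",x+w/2,y+h-w/2,.074,c),"nut",ray("wrist",252,98,.041,c))
K=ray("wrist",x+w/2,y+h-w/2,.074,c);todo(K[0],K[1],.046)
```

```text
238 225 30 45
knob top [ 0.4946 -0.2699  0.074 ] nut [ 0.5926 -0.2483  0.041 ]
t 5.85 pos [ 0.5243 -0.2644  0.1207] shift [-0.121 -0.003  0.299] toolx [0.978 0.21  0.001] tooly [ 0.21  -0.978  0.   ] toolz [ 0.001  0.    -1.   ]
```

```bash
python3 -m creep '[[[-0.124,-0.004,0,0,0,0],[0,0,0.1,0,0,0],[0,0,0.12,0,0,0],[0,0,0.08,0,0,0],[0,0,0,0,0,0]]]' ; python3 -m creep '[[[0,0,0,0,0,0],[0,0,0,0,0,0],[0,0,0,0,0,0],[0,0,0,0,0,0],[0,0,0,0,0,0]]]' 0 60;python3 -m creep '[[[-0.04,0,0,0,0,0],[-0.04,0,0,0,0,0],[0,0,0,0,0,0]]]'
python3 - <<'E'
from h import *
a=grab_frame("wrist");save("w4",a)
todo(.4933,-.2686,.044)
E
```

```text
t: 6.35
tool_pos: [0.4925, -0.2683, 0.0426]
tcp_rot: [-3.12, -0.333, 0.006]
wrist_force: [0.1, 0.8, 0.1]
opening: 0.0512
grip_force: 0.0
t: 6.85
tool_pos: [0.4945, -0.2703, 0.0466]
tcp_rot: [3.123, 0.332, 0.004]
wrist_force: [0.1, 1.1, 5.5]
opening: 0.0202
grip_force: 58.8
t: 7.15
tool_pos: [0.4737, -0.2749, 0.0466]
tcp_rot: [3.123, 0.33, 0.003]
wrist_force: [2.9, 1.0, 6.0]
opening: 0.0206
grip_force: 59.4
t 7.2 pos [ 0.4742 -0.2748  0.0466] shift [ 0.08  -0.008  0.01 ] toolx [0.978 0.209 0.002] tooly [ 0.209 -0.978  0.001] toolz [ 0.003 -0.001 -1.   ]
```

View pics/w4.png

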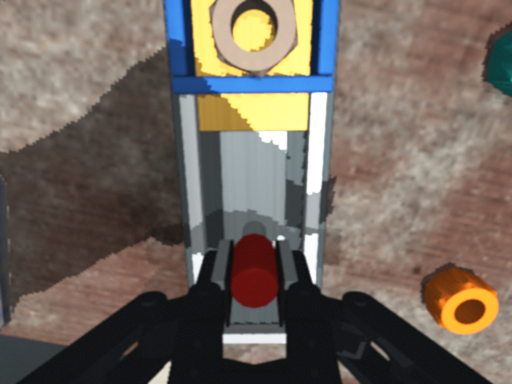

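The follower is drawn back about 20 mm: its yellow plate shows behind the blue wall at rows 92–130, the nut rests at the rear wall, and the knob is held at (254,270). Pulling the rest.

```bash
python3 -m creep '[[[-0.06,0,0,0,0,0],[-0.06,0,0,0,0,0],[-0.06,0,0,0,0,0],[-0.05,0,0,0,0,0],[0,0,0,0,0,0]]]';python3 -m creep '[[[0,0,0,0,0,0],[0,0,0,0,0,0],[0,0,0,0,0,0],[0,0,0,0,0,0],[0,0,0,0,0,0]]]'
python3 - <<'E'
from h import *
a=grab_frame("wrist");b=grab_frame("side");t=grab_frame("top")
save("m5",np.hstack([cv2.resize(a[0:260,120:380],(380,380)),cv2.resize(b[155:245,200:340],(400,380)) ]))
todo(.4933,-.2686,.044)
E
```

```text
t: 7.7
tool_pos: [0.4181, -0.2873, 0.0465]
tcp_rot: [3.122, 0.33, 0.005]
wrist_force: [4.5, 1.6, 4.9]
opening: 0.0202
grip_force: 59.5
t: 8.2
tool_pos: [0.4201, -0.2869, 0.0466]
tcp_rot: [3.121, 0.332, 0.008]
wrist_force: [5.7, 0.8, 6.2]
opening: 0.0203
grip_force: 59.5
t 8.35 pos [ 0.4201 -0.2869  0.0466] shift [ 0.301 -0.01   0.012] toolx [0.978 0.211 0.005] tooly [ 0.21  -0.978  0.003] toolz [ 0.005 -0.002 -1.   ]
```

View pics/m5.png

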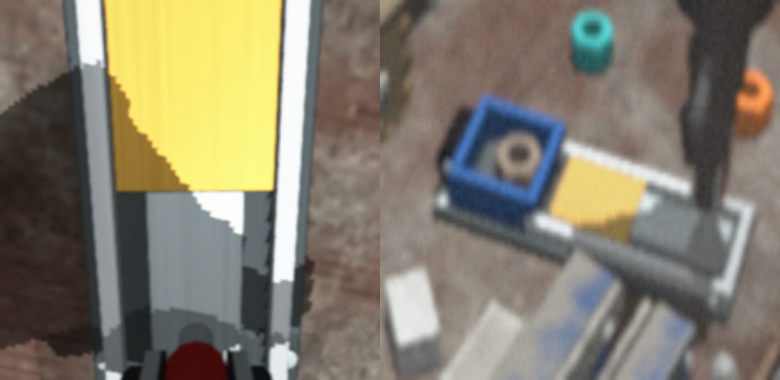

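The follower is about 76 mm back, and the nut has dropped onto the grey floor inside the hopper, at (520,158) in the crop's right half. I'll lead the knob forward gently, then release it and rise.

```bash
python3 -m creep '[[[0.03,0,0,0,0,0],[0.03,0,0,0,0,0],[0.03,0,0,0,0,0],[0.02,0,0,0,0,0],[0,0,0,0,0,0]]]';python3 -m creep '[[[0,0,0,0,0,0],[0,0,0,0,0,0],[0,0,0,0,0,0],[0,0,0,0,0,0],[0,0,0,0,0,0]]]' 60; python3 -m creep '[[[0,0,-0.1,0,0,0],[0,0,-0.12,0,0,0],[0,0,-0.1,0,0,0],[-0.1,0,0,0,0,0],[0,0,0,0,0,0]]]'
python3 - <<'E'
from h import *
c=get_calibration("wrist");a=grab_frame("wrist");b=grab_frame("side");t=grab_frame("top")
hsv=cv2.cvtColor(t,cv2.COLOR_RGB2HSV);m=cv2.inRange(hsv,(0,150,90),(6,255,255))|cv2.inRange(hsv,(172,150,90),(180,255,255));m[:,:260]=0;m[:,320:]=0;m[:180]=0;m[280:]=0
k=cv2.minAreaRect(cv2.findNonZero(m));K=ray("top",*k[0],.072);print(k,K,"pulled",np.linalg.norm((K-[.4933,-.2686,.072])[:2]))
save("m6",np.hstack([cv2.resize(a[0:260,120:380],(380,380)),cv2.resize(t[140:240,240:340],(380,380)) ]))
E
```

```text
t: 8.85
tool_pos: [0.4471, -0.2808, 0.0465]
tcp_rot: [3.122, 0.333, 0.007]
wrist_force: [5.0, 0.8, 7.3]
opening: 0.0201
grip_force: 59.5
t: 9.35
tool_pos: [0.4439, -0.2805, 0.0453]
tcp_rot: [-3.124, -0.331, 0.001]
wrist_force: [0.3, 0.4, 0.7]
opening: 0.0514
grip_force: 0.0
t: 9.85
tool_pos: [0.4168, -0.2865, 0.1261]
tcp_rot: [-3.124, -0.327, 0.004]
wrist_force: [1.0, 0.3, -0.9]
opening: 0.0514
grip_force: 0.0
((288.1000061035156, 236.2000274658203), (8.497057914733887, 8.944271087646484), 63.43495178222656) [ 0.4597 -0.2768  0.072 ] pulled 0.03458612438536589
```

View pics/m6.png

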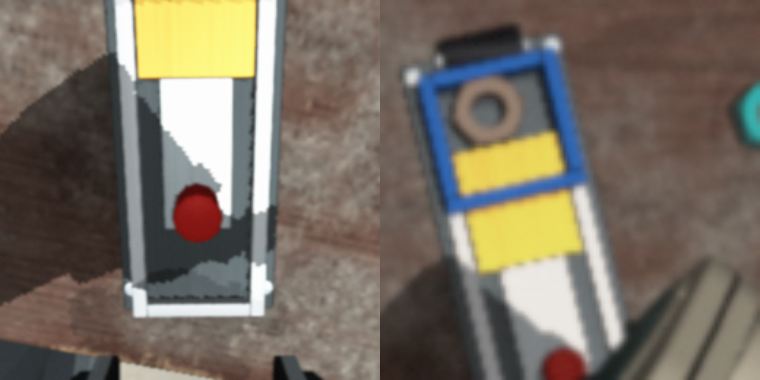

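The follower is shut on the nut. It reads about 0.035 m. The nut lies flat at the end stop, crop (487,108), roughly 5 mm off the centreline and so within limits. The knob is free.

```bash
python3 -m creep '[[[0,0,0,0,0,0],[0,0,0,0,0,0]]]' | head -1; python3 -c "
from bench import order
print(order.sign_off())"
```

```text
t: 10.2
the job is handed in; nothing more can be done
None
```

I handed the job in at about 10 s of the 51 s allowed: the rusty nut lies flat in the track against the end stop, with the follower closed on it at about 0.035 m and the knob free; the hand-in returned no verdict.

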